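# Release the locked cash drawer with the release rod

## Robot

A 7-joint arm with a two-finger parallel gripper is mounted at the origin on a cart in front of the work surface, level with it; the furniture and walls round the work are solid. World frame = base frame: x ahead of the robot, y to its left, z up, the work surface at z = 0. Lengths are in m, angles in degrees, forces in N, time in s.
With the tool pointing down it reaches from about 0.375 to 0.925 m from the base axis. Payload 3.1 kg.
Tool frame: the origin (TCP) lies at the very end of the fingers, on their centre line; the grasp point (between the pads) lies 19 mm behind it (ctrl.grip_depth is the distance from the TCP to the grasp point, in m); z points along the fingers, y is the line along which they close (so a half turn about z gives the same grasp; the last joint's range is limited). The gripper opens to 85 mm and grips with 20 to 120 N. Pads are 22 mm wide; open, the fingers measure 114 mm over their backs; the gripper's body (76 mm by 85 mm) begins 54 mm behind the grasp point. The pads swing forward as they close: fully open they stand 13 mm farther back than shut.
Start: joints at [-76.822, 21.939, 2.515, 91.553, -1.026, 66.532, -2.859], TCP at [0.209, 0.615, 0.231] pointing down, gripper open.
Joint ranges: [-149.38, 149.38], [-23.57, 123.04], [-84.95, 90], [0, 143.3], [-89.99, 269.99], [3.08, 112.72], [-163.45, 163.45]. Speed limits (degrees/s): [159.86, 159.86, 180, 180, 180, 180, 180].

## Interface

Orientations are given as a 3x3 rotation matrix whose columns are the frame's x, y, z axes.
In Python, from bench import get_obs, viewer, ctrl, look_for gives the robot as it stands.
- The arm moves only by the tool apply_moves, never from a script. Its argument "targets" is text: rows parted by semicolons, each of 4 numbers parted by spaces: the shift along the tool's x, y, z scaled (see below), then the turn about the tool's z scaled (see below). In form: x y z turn; .... A call has 1 to 5 rows; each row is the pose to reach, as a shift and turn from the pose commanded when the call began, along the tool's axes at that moment; what a row does not reach only later rows make up. The controller multiplies each number of a shift by 25 cm and each number of a turn by 90 degrees. A row lasts 1/10 s, in which the tool goes at most 50 mm and 8.59 degrees, less where a joint would pass 70% of its speed; a pose out of reach is approached as far as the arm can. A call with a number of a shift or a turn outside -1 to 1 is refused whole. A call with a gripper value outside its range is refused whole. "grip" is the opening, from 0 (shut) to 1 (fully open), set as the call begins (left out, the last holds). The fingers move at their own pace and stop on an object; the grip force is fixed at half the most. Time passes only in rows, so rows that repeat a pose let the fingers close. It gives the time, the measured TCP pose, the force, the opening and the grip force at its end, in the units of the state.
- get_obs(): the state, without advancing time (a new reading comes with each control period).
- viewer.camera(name): name is "side" or "top" or "wrist"; returns the picture (384x512x3 uint8, red, green, blue); there is no depth.
- viewer.get_calibration(name): a dict with "vertical_fov" (degrees; the focal length in pixels is half the picture's height over the tangent of half this angle, whatever the lens; pixels are square), "cx", "cy" (the principal point, pixels), "cam_to_world" (4x4, takes a point from camera to world coordinates); the wrist camera has in their place "tool_from_camera" (4x4, takes a point from camera to tool coordinates, whose origin is the TCP and whose axes are the flange's). Camera axes: x right, y down, z forward; pixel columns grow to the right and rows downward; lengths in m; the calibration is good to about 2 mm. A picture is of the moment at which its call begins: read the wrist's pose just before it. get_calibration takes no time and is no camera call.
- ctrl.finish_job(): hands the job in; it is judged then, once.
Trained networks look in the newest picture that a camera, given by its name, has taken for a name from the list of things; names that differ only in an ending like _2 or _b are one class to them, and where a whole thing is asked for, a point or a joint stands for the part that bears it (a point fixed in the world has none). Each returns a list of dicts, best first, with "conf" (0 to 1); they miss things now and then, are a little off and sometimes report something else, mostly with a low value. They report only what shows in the picture. A call takes as long as a camera call. They do not tell look-alikes from the thing itself.
- look_for(camera, target): "location" ([x, y, z] in m, in the coordinates of the camera as it stood for that picture, good to about 4 mm: the middle of the surface that is visible of it).
The state is a dict: "t": time; "joint_positions": joint angles; "qvel": joint speeds; "joint_efforts": joint torques, N m; "ee_pos": TCP position; "ee_rot": TCP orientation; "ft_force": force on the tool from outside, world axes, zero at the start; "wrist_torque": the same for the moment, N m; "finger_gap": finger opening in m; "finger_force": force on a finger pad.
Only numpy, scipy, OpenCV 4.12 (cv2) and the standard library are available. Lean on these libraries where they do the work, as an engineer would, in place of code of your own. Each camera call takes 0.05 s, during which the arm holds its last target. There are 200 camera calls.

## Task

The cash drawer is latched shut and its key is lost. Take the long wooden release rod (straight handle) by its handle from the stand and push it down through the round hole at the back of the cash box's top, collar right down to the box, so that the spring latch behind the drawer lets go and the drawer springs open. Then hang the rod upright in the stand again; the gripper itself must not push on the box or the drawer.

Things in the scene. Friction and masses are not known exactly. Their poses are not given: they have to be found in the camera images.
- release_rod: Loose wooden tool, 60 g, hanging in a stand hole. Dowel 12 mm thick, 57 mm long, pointing down; flat collar 50 mm wide, 6 mm thick; straight round handle 22 mm thick, top 57 mm above the origin. Origin: centre of the collar's underside; z up along the handle. Not to be confused with the plug in the other hole: same wood and collar, but a 30 mm ball knob and a shank too short to reach the latch.
- rod_stand: Wooden stand, fixed. Top plate 150 mm (its x) by 70 mm (its y), 8 mm thick, upper face 80 mm above the counter, open below. Two round 32 mm holes through it at x = -45 and +45 mm, y = 0; the rod starts in either, the plug in the other, each hanging with its collar resting on the plate. Origin: centre of the underside, on the counter; z up.
- cash_box: Grey box, fixed, 200 (its x) x 180 x 100 mm high, drawer front at -x. Origin: centre of underside, on the counter; z up. Flat top with a round 32 mm hole at x = +60 mm, y = 0, going straight down to the latch's 40 mm round steel pad, 45 mm below the top face (spring 3 N, 7 N when 12 mm down; pad springs back). On the front of the top: a coin slot and a loose sticker roll, 26 mm high.
- till_drawer (a joint): How far the box's drawer is out, towards the box's -x, in m: about 0 latched, 0.07 fully open. Locked until the latch pad is about 7 mm down (12 mm when the rod's collar lies on the box top); then its spring runs it out by itself within about 1 s. It stays open when the latch comes back up. Latched, it cannot be pulled open.
Not all that is in view belongs to the job. What is shaped like the release_rod but purple is not meant.

How it is judged (in metres and radians):
On the way:
1. the drawer springs open while the release rod is down the hole in the box's top (value of joint till_drawer above 0.04 m and x of release_rod in the frame of cash_box between 0.04 and 0.08 m and y of release_rod in the frame of cash_box between -0.02 and 0.02 m and z of release_rod in the frame of cash_box below 0.15 m), for 0.1 s.
At the end, for the whole second after the job is handed in: The drawer is at least 50 mm open, and the release rod hangs upright (within 8 degrees) and at rest in a hole of the stand, its axis within 15 mm of the hole's centre each way and its collar on the plate (height within 6 mm) (value of joint till_drawer above 0.05 m and ((x of release_rod in the frame of rod_stand between -0.06 and -0.03 m and y of release_rod in the frame of rod_stand between -0.015 and 0.015 m) or (x of release_rod in the frame of rod_stand between 0.03 and 0.06 m and y of release_rod in the frame of rod_stand between -0.015 and 0.015 m)) and z of release_rod in the frame of rod_stand between 0.074 and 0.086 m and angle between release_rod's own z axis and vertical below 0.15 rad and linear speed of release_rod below 0.02 m/s); the robot touches nothing.
It fails at once if the gripper pushes on the cash box or its drawer with more than 5 N (contact force between the fingers and cash_box above 5 N).
It also fails if it takes over 48 s, if anything falls off the work surface, if the arm or the gripper's body presses on something with over 40 N, if the wrist force passes 120 N, or if a joint passes its speed limit or range.

## Working session

There is one attempt and no reset: what is moved stays moved. The work goes in short steps, Python scripts to look and compute and a tool call to move; the robot and the scene stay as the last step left them, time stands still between calls to the robot, and variables do not carry over. Pictures are saved under pics/ and viewed, at most 10 in all, crops included, and the job is handed in when it is done.

Besides the shell and the picture viewer there is one more tool, called by a JSON object that holds its "fn" and its "kwargs", one argument or row to a line. apply_moves: Moves the arm, as the interface text tells. Its arguments: {"type":"object","properties":{"targets":{"type":"string"},"grip":{"type":"number"}},"required":["targets"]}

```bash
mkdir -p pics; ls; python3 - <<'E'
from bench import get_obs, viewer, ctrl, look_for
import cv2, numpy as np
o=get_obs(); print(o['t'],o['ee_pos'],np.round(o['ee_rot'],3),o['finger_gap'])
ims=[]
for c in ['side','top']:
    im=viewer.camera(c); cv2.imwrite(f'pics/{c}0.png',im[:,:,::-1])
    k=viewer.get_calibration(c); T=np.array(k['cam_to_world'])
    print(c,k['vertical_fov'],k['cx'],k['cy'],np.round(T,3).tolist())
    f=192/np.tan(np.radians(k['vertical_fov']/2))
    for n in ['release_rod','rod_stand','cash_box']:
        for d in look_for(c,n)[:3]:
            p=np.array(d['location']); w=T@np.r_[p,1]
            print(n,round(d['conf'],2),np.round(w[:3],3),'px',np.round(f*p[:2]/p[2]+[k['cx'],k['cy']]))
E
```

```text
pics
0.0 [0.2089624  0.61447446 0.22985297] [[-0.947  0.322 -0.001]
 [ 0.322  0.947 -0.003]
 [-0.    -0.003 -1.   ]] 0.08516006940562827
side 43.415178264897705 250.42834933990693 190.48843959671913 [[-0.824, 0.342, -0.452, 1.062], [0.567, 0.52, -0.639, 0.797], [0.017, -0.783, -0.622, 0.854], [0.0, 0.0, 0.0, 1.0]]
release_rod 0.72 [0.558 0.368 0.064] px [327. 298.]
release_rod 0.7 [0.512 0.086 0.066] px [265. 214.]
release_rod 0.68 [0.539 0.255 0.064] px [300. 261.]
rod_stand 0.69 [ 0.503 -0.014  0.035] px [245. 201.]
cash_box 0.86 [ 0.564 -0.183  0.099] px [193. 158.]
top 48.54407602764357 260.6280168237211 194.5529598221524 [[0.025, -0.986, 0.165, 0.303], [-1.0, -0.025, 0.002, 0.044], [0.003, -0.165, -0.986, 1.134], [0.0, 0.0, 0.0, 1.0]]
release_rod 0.79 [0.525 0.244 0.062] px [184. 176.]
release_rod 0.74 [0.51  0.08  0.064] px [248. 183.]
release_rod 0.59 [ 0.536 -0.026  0.083] px [290. 173.]
rod_stand 0.84 [ 0.496 -0.022  0.073] px [288. 189.]
cash_box 0.61 [ 0.534 -0.224  0.097] px [369. 175.]
```

View pics/side0.png

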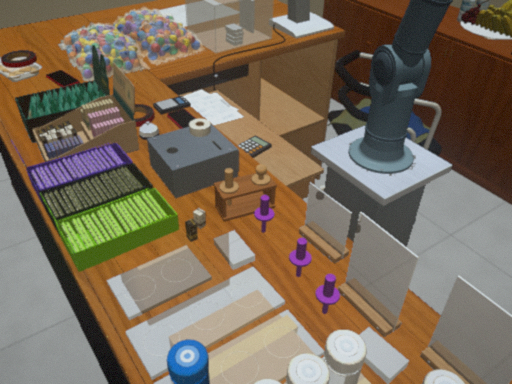

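View pics/top0.png

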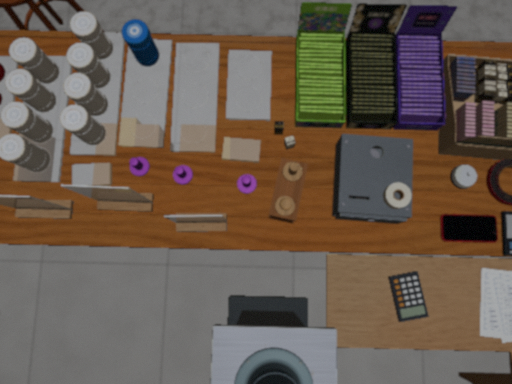

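The side view shows the box at (193,158) and the stand at (247,195). The stand holds a straight-looking handle at (229,180) and a knob at (262,173). In the top view the stand parts are at (292,170) and (285,206), and the box hole is at about (376,153). I'll zoom in to confirm.

```bash
python3 - <<'E'
import cv2,numpy as np
a=cv2.imread('pics/side0.png')[115:225,140:290]; b=cv2.imread('pics/top0.png')[125:235,262:422]
a=cv2.resize(a,None,fx=5,fy=5,interpolation=cv2.INTER_CUBIC); b=cv2.resize(b,None,fx=5,fy=5,interpolation=cv2.INTER_CUBIC)
cv2.imwrite('pics/za.png',a);cv2.imwrite('pics/zb.png',b)
E
```

```text
(no output)
```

View pics/za.png

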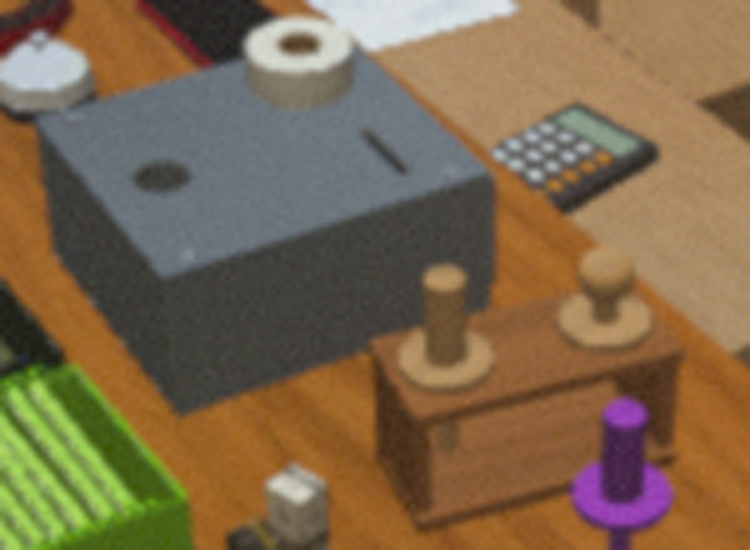

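View pics/zb.png

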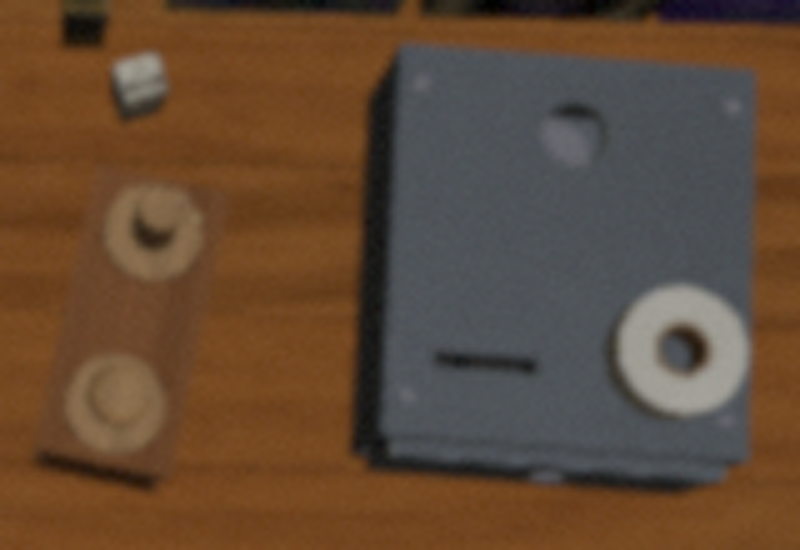

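Confirmed: the straight-handle rod is in the far stand hole (top px 293,171; side px 229,187). The ball-knob plug is in the near hole. The box hole is at top px (376.8,152) and side px (172.4,150.4).

```bash
cat > h.py <<'E'
import numpy as np
from bench import get_obs, viewer
def ray(c,px):
    k=viewer.get_calibration(c);T=np.array(k['cam_to_world']);f=192/np.tan(np.radians(k['vertical_fov']/2))
    return T[:3,3],T[:3,:3]@np.r_[(px[0]-k['cx'])/f,(px[1]-k['cy'])/f,1]
def plane(c,px,z):
    o,d=ray(c,px);return o+d*(z-o[2])/d[2]
def move(target,z=None):
    "world delta from commanded/measured pose -> row units"
    o=get_obs();return np.round(np.array(o['ee_rot']).T@(np.array(target)-o['ee_pos'])/.25,3)
E
python3 - <<'E'
from h import *
for n,t,s,z in [('handle top',(294.6,166),(229,170.2),.137),('collar',(293,171.4),(229.2,186.6),.086),('plug collar',(285,205.4),(261,179),.086),('hole',(376.8,152),(172.4,150.4),.1)]:
    print(n,plane('top',t,z).round(4),plane('side',s,z).round(4))
for p in [(400,47),(755,72),(748,460),(383,432)]: print(plane('top',(262+p[0]/5,125+p[1]/5),.1).round(3))
E
```

```text
handle top [ 0.5415 -0.0338  0.137 ] [ 0.5389 -0.0358  0.137 ]
collar [ 0.5396 -0.0339  0.086 ] [ 0.5399 -0.0342  0.086 ]
plug collar [ 0.4526 -0.0151  0.086 ] [ 0.4523 -0.0156  0.086 ]
hole [ 0.5916 -0.2422  0.1   ] [ 0.5936 -0.2442  0.1   ]
[ 0.635 -0.155  0.1  ]
[ 0.627 -0.334  0.1  ]
[ 0.43  -0.324  0.1  ]
[ 0.439 -0.146  0.1  ]
```

{"fn": "apply_moves", "kwargs": {
  "targets": "0 0 -0.2 0; 0 0 -0.4 0; -0.14 -0.14 -0.4 0; -0.28 -0.27 -0.4 0; -0.42 -0.41 -0.4 0",
  "grip": 1
}}

```text
t: 0.9
ee_pos: [0.2764, 0.4837, 0.3321]
ee_rot: [[-0.947, 0.321, 0.001], [0.321, 0.947, 0.002], [-0.0, 0.002, -1.0]]
ft_force: [1.4, -0.5, 0.2]
finger_gap: 0.0855
finger_force: 0.0
```

{"fn": "apply_moves", "kwargs": {
  "targets": "-0.14 -0.14 0 0; -0.28 -0.27 0 0; -0.42 -0.41 0 0; -0.56 -0.54 0 0; -0.7 -0.68 0 0"
}}

```text
t: 1.4
ee_pos: [0.3873, 0.2655, 0.3316]
ee_rot: [[-0.947, 0.322, 0.001], [0.322, 0.947, 0.001], [-0.0, 0.001, -1.0]]
ft_force: [0.1, 0.5, 0.0]
finger_gap: 0.0852
finger_force: 0.0
```

{"fn": "apply_moves", "kwargs": {
  "targets": "-0.14 -0.14 0 0; -0.28 -0.27 0 0; -0.42 -0.41 0 0; -0.56 -0.54 0 0; -0.7 -0.68 0 0"
}}

```text
t: 1.9
ee_pos: [0.4982, 0.0484, 0.3317]
ee_rot: [[-0.947, 0.321, 0.001], [0.321, 0.947, 0.001], [-0.001, 0.002, -1.0]]
ft_force: [0.8, -0.2, 0.2]
finger_gap: 0.0855
finger_force: 0.0
```

```bash
python3 - <<'E'
from h import *
o=get_obs();print(o['t'],o['ee_pos'],o['ee_rot'],o['ft_force'],move([.540,-.034,.2]))
E
```

```text
1.9 [0.49820075 0.04841193 0.33172546] [[-9.46987602e-01  3.21267700e-01  1.24347238e-03]
 [ 3.21269126e-01  9.46987180e-01  1.19573075e-03]
 [-7.93402736e-04  1.53183148e-03 -9.99998512e-01]] [ 0.80788268 -0.22618621  0.23207174] [-0.264 -0.259  0.527]
```

{"fn": "apply_moves", "kwargs": {
  "targets": "-0.13 -0.13 0 0; -0.264 -0.26 0.06 0; -0.264 -0.26 0.24 0; -0.264 -0.26 0.4 0; -0.264 -0.26 0.4 0"
}}

```text
t: 2.4
ee_pos: [0.5342, -0.0329, 0.2257]
ee_rot: [[-0.946, 0.323, -0.013], [0.323, 0.946, -0.002], [0.011, -0.006, -1.0]]
ft_force: [-0.9, -0.2, -0.1]
finger_gap: 0.0861
finger_force: 0.0
```

```bash
python3 - <<'E'
from h import *
import cv2
o=get_obs();im=viewer.camera('wrist');k=viewer.get_calibration('wrist')
T=np.array(k['tool_from_camera']);f=192/np.tan(np.radians(k['vertical_fov']/2))
for p in [(.540,-.034,.137),(.540,-.034,.086)]:
    q=np.array(o['ee_rot']).T@(np.array(p)-o['ee_pos']); c=np.linalg.inv(T)@np.r_[q,1]
    uv=(f*c[:2]/c[2]+[k['cx'],k['cy']]).round().astype(int);print(uv); im=im.copy();cv2.drawMarker(im,tuple(int(i) for i in uv),(255,0,0))
cv2.imwrite('pics/w1.png',im[:,:,::-1]); print(o['t'],o['ee_pos'],move([.540,-.034,.097]))
E
```

```text
[259 204]
[259 187]
2.4 [ 0.53417397 -0.03292171  0.22570062] [-0.017  0.001  0.528]
```

View pics/w1.png

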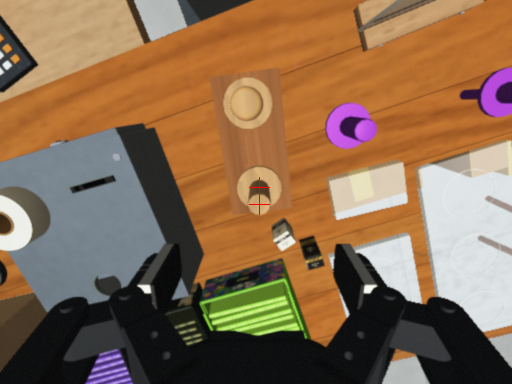

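The wrist view shows the rod's handle at (259,205) and collar at (259,188), and both predicted marks fall on it. Descending.

{"fn": "apply_moves", "kwargs": {
  "targets": "0 0 0 0; 0 0 0.12 0; 0 0 0.26 0; 0 0 0.4 0; 0 0 0.4 0"
}}

```text
t: 2.95
ee_pos: [0.5374, -0.0317, 0.1297]
ee_rot: [[-0.947, 0.32, -0.005], [0.32, 0.947, -0.0], [0.005, -0.002, -1.0]]
ft_force: [-0.1, 0.2, -0.1]
finger_gap: 0.0857
finger_force: 0.0
```

{"fn": "apply_moves", "kwargs": {
  "targets": "0 0 0.06 0; 0 0 0.11 0; 0 0 0.14 0; 0 0 0.14 0; 0 0 0.14 0"
}}

```text
t: 3.45
ee_pos: [0.5395, -0.0329, 0.0967]
ee_rot: [[-0.947, 0.322, 0.001], [0.322, 0.947, 0.0], [-0.001, 0.0, -1.0]]
ft_force: [0.7, -0.2, -0.1]
finger_gap: 0.0855
finger_force: 0.0
```

{"fn": "apply_moves", "kwargs": {
  "targets": "0 0 0 0; 0 0 0 0; 0 0 0 0; 0 0 0 0; 0 0 0 0",
  "grip": 0
}}

```text
t: 3.95
ee_pos: [0.5395, -0.0328, 0.0966]
ee_rot: [[-0.947, 0.322, 0.001], [0.322, 0.947, 0.0], [-0.001, 0.0, -1.0]]
ft_force: [0.1, 0.7, -0.4]
finger_gap: 0.0208
finger_force: 58.6
```

{"fn": "apply_moves", "kwargs": {
  "targets": "0 0 -0.04 0; 0 0 -0.12 0; 0 0 -0.24 0; 0 0 -0.36 0; 0 0 -0.48 0"
}}

```text
t: 4.45
ee_pos: [0.5387, -0.0331, 0.2177]
ee_rot: [[-0.947, 0.322, -0.0], [0.322, 0.947, -0.0], [0.0, -0.0, -1.0]]
ft_force: [0.5, 0.1, -0.2]
finger_gap: 0.0204
finger_force: 58.6
```

```bash
python3 - <<'E'
from h import *
import cv2
o=get_obs();ims=[]
for c in ['side','top']:
    im=viewer.camera(c).copy()
    k=viewer.get_calibration(c);T=np.linalg.inv(np.array(k['cam_to_world']));f=192/np.tan(np.radians(k['vertical_fov']/2))
    p=T@np.r_[np.array(o['ee_pos']),1];u,v=(f*p[:2]/p[2]+[k['cx'],k['cy']]).astype(int)
    ims.append(cv2.resize(im[v-60:v+60,u-60:u+60],(400,400),interpolation=cv2.INTER_CUBIC));print(c,u,v)
cv2.imwrite('pics/l1.png',np.hstack(ims)[:,:,::-1]); print(o['t'],o['ee_pos'],o['ft_force'],o['finger_gap'],move([.5925,-.243,.217]))
E
```

```text
side 229 143
top 297 158
4.45 [ 0.53871448 -0.03305458  0.2176945 ] [ 0.46502576  0.13533086 -0.20470617] 0.02042333024384071 [-0.459 -0.73   0.018]
```

View pics/l1.png

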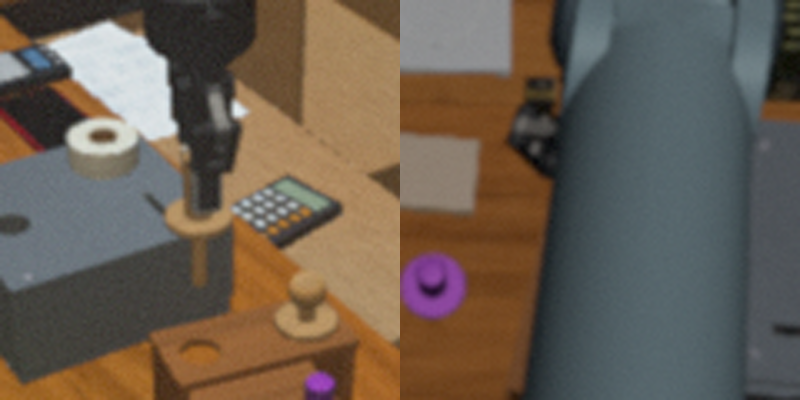

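The side view shows the rod held upright with the dowel clear of the stand. Now moving it over the box hole.

{"fn": "apply_moves", "kwargs": {
  "targets": "-0.06 -0.1 -0.02 0; -0.17 -0.27 -0.02 0; -0.28 -0.45 -0.02 0; -0.38 -0.61 0 0; -0.46 -0.73 0 0"
}}

```text
t: 5.05
ee_pos: [0.5878, -0.2462, 0.215]
ee_rot: [[-0.946, 0.325, -0.003], [0.325, 0.946, -0.001], [0.002, -0.002, -1.0]]
ft_force: [0.1, 0.1, -0.8]
finger_gap: 0.0207
finger_force: 58.7
```

{"fn": "apply_moves", "kwargs": {
  "targets": "0 0 0 0; 0 0 0 0; 0 0 0 0"
}}

```text
t: 5.35
ee_pos: [0.5891, -0.2407, 0.2154]
ee_rot: [[-0.947, 0.32, -0.001], [0.32, 0.947, 0.002], [0.002, 0.001, -1.0]]
ft_force: [0.5, 0.4, -0.1]
finger_gap: 0.0206
finger_force: 58.8
```

```bash
python3 - <<'E'
from h import *
import cv2
o=get_obs();im=viewer.camera('side')
cv2.imwrite('pics/s2.png',cv2.resize(im[70:190,110:260],(750,600),interpolation=cv2.INTER_CUBIC)[:,:,::-1])
print(o['t'],o['ee_pos'],o['ft_force'],move([.5925,-.243,.117]))
k=viewer.get_calibration('side');T=np.linalg.inv(np.array(k['cam_to_world']));f=192/np.tan(np.radians(k['vertical_fov']/2))
e=o['ee_pos']
for z in [e[2]-.011,e[2]-.017-.057,.1]:
    p=T@np.r_[e[0],e[1],z,1];print(((f*p[:2]/p[2]+[k['cx'],k['cy']]-[110,70])*5).round())
E
```

```text
5.35 [ 0.58910603 -0.24065312  0.21539166] [ 0.49856537  0.43360393 -0.13342451] [-0.016 -0.008  0.394]
[306. 239.]
[316. 339.]
[322. 403.]
```

View pics/s2.png

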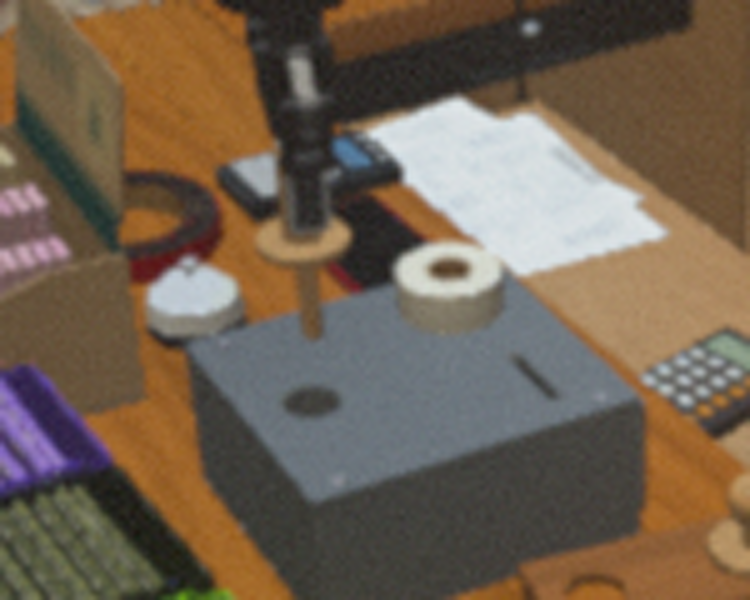

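The rod is upright with its tip at (312,337) and the hole at (312,402), so a small shift of about 4 mm is needed. Then insert.

{"fn": "apply_moves", "kwargs": {
  "targets": "-0.016 -0.008 0 0; -0.016 -0.008 0.05 0; -0.016 -0.008 0.12 0; -0.016 -0.008 0.19 0; -0.016 -0.008 0.22 0"
}}

```text
t: 5.9
ee_pos: [0.5903, -0.2444, 0.1574]
ee_rot: [[-0.947, 0.322, -0.006], [0.322, 0.947, 0.002], [0.006, 0.0, -1.0]]
ft_force: [-0.5, 0.9, -0.8]
finger_gap: 0.0206
finger_force: 58.8
```

{"fn": "apply_moves", "kwargs": {
  "targets": "0 0 0.04 0; 0 0 0.08 0; 0 0 0.12 0; 0 0 0.15 0; 0 0 0.165 0"
}}

```text
t: 6.4
ee_pos: [0.5928, -0.2461, 0.1203]
ee_rot: [[-0.947, 0.322, 0.001], [0.322, 0.947, -0.0], [-0.001, 0.0, -1.0]]
ft_force: [-0.8, 1.4, 5.1]
finger_gap: 0.0207
finger_force: 58.8
```

```bash
python3 - <<'E'
from h import *
import cv2
o=get_obs();im=viewer.camera('side')
cv2.imwrite('pics/s3.png',cv2.resize(im[70:190,110:260],(750,600),interpolation=cv2.INTER_CUBIC)[:,:,::-1])
print(o['t'],o['ee_pos'],o['ft_force'],move([.5925,-.243,.1165]))
E
```

```text
6.4 [ 0.59281322 -0.24606119  0.1203131 ] [-0.79870334  1.39646273  5.08592636] [0.004 0.011 0.014]
```

View pics/s3.png

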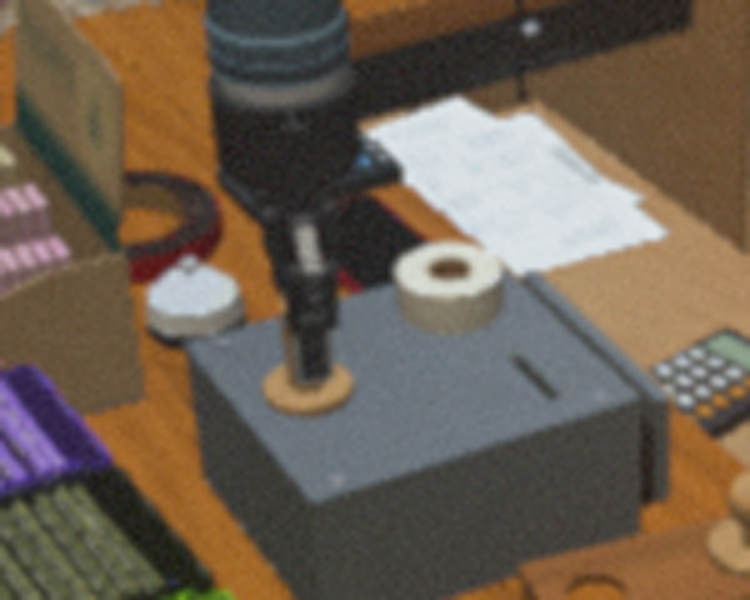

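The drawer is springing out (front at px 650,440) and the collar at (308,388) is nearly on the box. Lowering the last bit and holding.

{"fn": "apply_moves", "kwargs": {
  "targets": "0.004 0.008 0.006 0; 0.004 0.008 0.012 0; 0.004 0.008 0.012 0; 0.004 0.008 0.012 0; 0.004 0.008 0.012 0"
}}

```text
t: 6.95
ee_pos: [0.5925, -0.2453, 0.1179]
ee_rot: [[-0.947, 0.323, 0.002], [0.323, 0.947, -0.003], [-0.003, -0.002, -1.0]]
ft_force: [-0.8, -3.4, 5.7]
finger_gap: 0.0207
finger_force: 58.9
```

{"fn": "apply_moves", "kwargs": {
  "targets": "0 0 0 0; 0 0 0 0; 0 0 0 0; 0 0 0 0; 0 0 0 0"
}}

```text
t: 7.45
ee_pos: [0.5925, -0.2453, 0.1179]
ee_rot: [[-0.947, 0.323, 0.002], [0.323, 0.947, -0.003], [-0.002, -0.002, -1.0]]
ft_force: [-0.3, -1.7, 6.1]
finger_gap: 0.0211
finger_force: 58.9
```

{"fn": "apply_moves", "kwargs": {
  "targets": "0 0 0 0; 0 0 0 0; 0 0 0 0; 0 0 0 0; 0 0 0 0"
}}

```text
t: 7.95
ee_pos: [0.5925, -0.2453, 0.1179]
ee_rot: [[-0.947, 0.323, 0.002], [0.323, 0.947, -0.003], [-0.003, -0.002, -1.0]]
ft_force: [-0.9, -2.2, 4.5]
finger_gap: 0.0206
finger_force: 58.9
```

```bash
python3 - <<'E'
from h import *
import cv2
o=get_obs();im=viewer.camera('side')
cv2.imwrite('pics/s4.png',cv2.resize(im[100:200,130:290],(800,500),interpolation=cv2.INTER_CUBIC)[:,:,::-1])
print(o['t'],o['ee_pos'],o['ft_force'])
E
```

```text
7.95 [ 0.59252318 -0.24530881  0.11794877] [-0.89971254 -2.2022541   4.46937981]
```

View pics/s4.png

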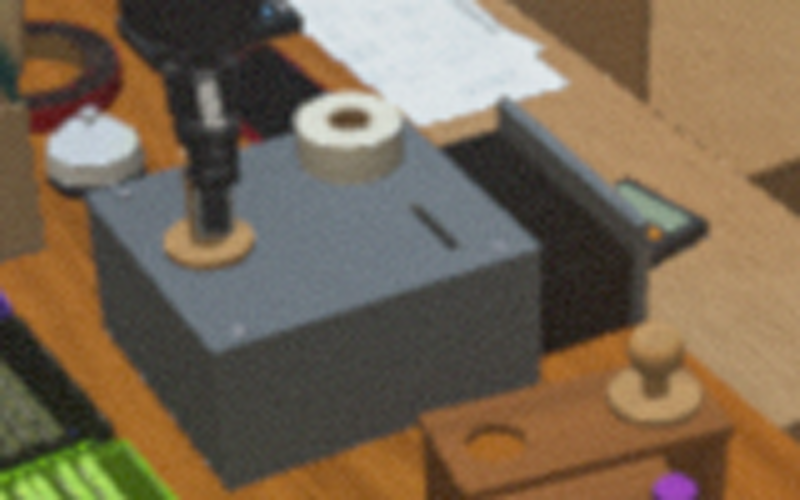

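The drawer is fully open (front at px 600,190) with the collar on the box. Lifting out, and measuring the empty stand hole at crop px (496,443).

{"fn": "apply_moves", "kwargs": {
  "targets": "0 0 -0.04 0; 0 0 -0.12 0; 0 0 -0.24 0; 0 0 -0.36 0; 0 0 -0.42 0"
}}

```text
t: 8.5
ee_pos: [0.5931, -0.2424, 0.2241]
ee_rot: [[-0.947, 0.321, 0.002], [0.321, 0.947, 0.002], [-0.002, 0.002, -1.0]]
ft_force: [0.2, 0.1, -0.7]
finger_gap: 0.0206
finger_force: 58.7
```

```bash
python3 - <<'E'
from h import *
h=plane('side',(130+496/5,100+443/5),.08);print('hole',h)
# top-picture plate corners (crop of top0 at 262,125 x5): (97,170),(228,187),(168,470),(38,453)
P=[plane('top',(262+a/5,125+b/5),.08)[:2] for a,b in [(97,170),(228,187),(168,470),(38,453)]]
c=np.mean(P,0);u=(P[0]+P[1]-P[2]-P[3]);u/=np.linalg.norm(u);print(np.round(P,3),c,u,c+.045*u)
o=get_obs();print(o['ee_pos'],o['ft_force'],move([h[0],h[1],.217]))
E
```

```text
hole [ 0.54033741 -0.03362074  0.08      ]
[[ 0.573 -0.004]
 [ 0.565 -0.071]
 [ 0.42  -0.042]
 [ 0.427  0.023]] [ 0.49619661 -0.02385555] [ 0.98210537 -0.18833224] [ 0.54039135 -0.0323305 ]
[ 0.59309875 -0.24235568  0.22413365] [ 0.18277661  0.07043009 -0.71099928] [0.468 0.723 0.029]
```

{"fn": "apply_moves", "kwargs": {
  "targets": "0.06 0.1 0 0; 0.17 0.27 0 0; 0.28 0.45 0 0; 0.39 0.61 0 0; 0.468 0.723 0 0"
}}

```text
t: 9.0
ee_pos: [0.5373, -0.0294, 0.2207]
ee_rot: [[-0.948, 0.318, -0.004], [0.318, 0.948, 0.003], [0.005, 0.002, -1.0]]
ft_force: [0.2, 0.6, 0.2]
finger_gap: 0.0209
finger_force: 58.8
```

{"fn": "apply_moves", "kwargs": {
  "targets": "0 0 0 0; 0 0 0 0; 0 0 0 0; 0 0 0 0"
}}

```text
t: 9.4
ee_pos: [0.5395, -0.0367, 0.2219]
ee_rot: [[-0.946, 0.325, -0.0], [0.325, 0.946, -0.001], [0.0, -0.001, -1.0]]
ft_force: [0.5, -0.4, -0.1]
finger_gap: 0.021
finger_force: 58.8
```

```bash
python3 - <<'E'
from h import *
o=get_obs();print(o['ee_pos'],o['ft_force'],move([.540,-.0335,.099]))
E
```

```text
[ 0.53945029 -0.03672717  0.22190786] [ 0.50069218 -0.3966812  -0.11384856] [0.002 0.013 0.492]
```

{"fn": "apply_moves", "kwargs": {
  "targets": "0 0.006 0.04 0; 0 0.006 0.12 0; 0 0.006 0.22 0; 0 0.006 0.32 0; 0 0.006 0.36 0"
}}

```text
t: 9.9
ee_pos: [0.5377, -0.0341, 0.1289]
ee_rot: [[-0.946, 0.323, -0.006], [0.323, 0.946, -0.001], [0.005, -0.003, -1.0]]
ft_force: [0.1, 0.1, -1.0]
finger_gap: 0.0209
finger_force: 58.8
```

{"fn": "apply_moves", "kwargs": {
  "targets": "0 0 0.04 0; 0 0 0.08 0; 0 0 0.11 0; 0 0 0.124 0; 0 0 0.124 0"
}}

```text
t: 10.4
ee_pos: [0.54, -0.0333, 0.1008]
ee_rot: [[-0.947, 0.322, -0.0], [0.322, 0.947, 0.0], [0.0, -0.0, -1.0]]
ft_force: [0.2, -0.0, -0.8]
finger_gap: 0.0203
finger_force: 58.8
```

```bash
python3 - <<'E'
from h import *
import cv2
o=get_obs();im=viewer.camera('side')
cv2.imwrite('pics/s5.png',cv2.resize(im[120:230,170:290],(654,600),interpolation=cv2.INTER_CUBIC)[:,:,::-1])
print(o['t'],o['ee_pos'],o['ft_force'],move([.540,-.0335,.098]))
E
```

```text
10.4 [ 0.53996952 -0.0332956   0.10084894] [ 0.21454541 -0.03108857 -0.7732815 ] [ 0.001 -0.001  0.013]
```

View pics/s5.png

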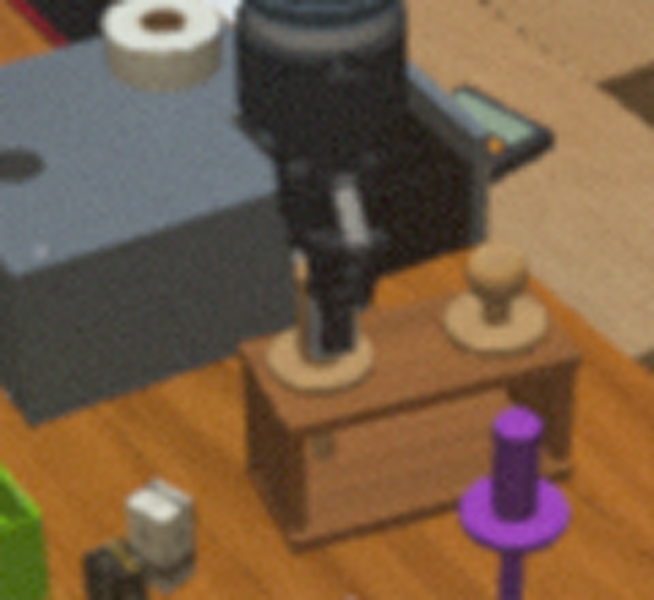

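The collar sits just above the plate around the stand hole at (320,358), upright. Lowering the last 3 mm, releasing, and retreating upwards.

{"fn": "apply_moves", "kwargs": {
  "targets": "0 0 0.006 0; 0 0 0.01 0; 0 0 0.012 0; 0 0 0.012 0"
}}

```text
t: 10.85
ee_pos: [0.54, -0.0333, 0.0981]
ee_rot: [[-0.947, 0.322, 0.0], [0.322, 0.947, 0.0], [-0.0, 0.0, -1.0]]
ft_force: [1.1, 0.0, -0.5]
finger_gap: 0.0207
finger_force: 58.8
```

{"fn": "apply_moves", "kwargs": {
  "targets": "0 0 0 0; 0 0 0 0; 0 0 0 0; 0 0 0 0; 0 0 0 0",
  "grip": 1
}}

```text
t: 11.35
ee_pos: [0.5401, -0.0334, 0.0981]
ee_rot: [[-0.947, 0.322, 0.0], [0.322, 0.947, -0.0], [-0.0, 0.0, -1.0]]
ft_force: [0.4, -0.3, 0.2]
finger_gap: 0.0854
finger_force: 0.0
```

{"fn": "apply_moves", "kwargs": {
  "targets": "0 0 -0.05 0; 0 0 -0.15 0; 0 0 -0.3 0; 0 0 -0.45 0; 0 0 -0.6 0"
}}

```text
t: 11.85
ee_pos: [0.5398, -0.0338, 0.2503]
ee_rot: [[-0.946, 0.323, 0.001], [0.323, 0.946, 0.0], [-0.001, 0.0, -1.0]]
ft_force: [0.5, 1.1, 0.5]
finger_gap: 0.0854
finger_force: 0.0
```

{"fn": "apply_moves", "kwargs": {
  "targets": "0 0 -0.1 0; 0 0.1 -0.2 0; 0 0.25 -0.2 0; 0 0.4 -0.2 0; 0 0.4 -0.2 0"
}}

```text
t: 12.35
ee_pos: [0.5732, 0.0696, 0.2988]
ee_rot: [[-0.95, 0.312, 0.002], [0.312, 0.95, 0.003], [-0.0, 0.004, -1.0]]
ft_force: [-0.4, 0.5, -0.4]
finger_gap: 0.0851
finger_force: 0.0
```

```bash
python3 - <<'E'
from h import *
from bench import look_for
import cv2
o=get_obs();print(o['t'],o['ee_pos'],o['finger_gap'])
im=viewer.camera('side');cv2.imwrite('pics/s6.png',im[:,:,::-1])
T=np.array(viewer.get_calibration('side')['cam_to_world'])
for n in ['release_rod','till_drawer']:
    for d in look_for('side',n): print(n,round(d['conf'],2),(T@np.r_[d['location'],1])[:3].round(3))
# compare with initial picture around rod & stand
a=cv2.imread('pics/side0.png');b=im[:,:,::-1]
A=a[160:215,212:275]; r=cv2.matchTemplate(b[150:225,202:285].copy(),a[165:195,217:242].copy(),cv2.TM_CCOEFF_NORMED);print(cv2.minMaxLoc(r),'expect loc (15,15)')
E
```

```text
12.35 [0.57319362 0.06958448 0.29878914] 0.085072886607788
release_rod 0.87 [0.514 0.085 0.063]
release_rod 0.87 [0.54  0.254 0.067]
release_rod 0.67 [0.557 0.363 0.067]
release_rod 0.62 [ 0.545 -0.029  0.092]
till_drawer 0.74 [ 0.38  -0.197  0.056]
(-0.478495329618454, 0.916747510433197, (49, 17), (15, 15)) expect loc (15,15)
```

The rod matches its initial hanging appearance at exactly the same pixels, and the drawer front is well out. Handing in.

```bash
python3 -c "
from bench import ctrl
print(ctrl.finish_job())"
```

```text
the job is handed in; nothing more can be done
None
```

The release rod opened the cash drawer, which was fully out in the camera view, and now hangs upright in its original stand hole; I handed the job in at about 12.4 s, but no verdict was returned.

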